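Screw the amber filter cell into the lit microscope base

TASK

Take the amber filter cell from its cup and set it on the lit base's threaded port with the white index marks lined up. Pressing lightly, turn it backward (counterclockwise from above) until it drops a step, then forward until it is fully home against its stop, and let go. Never force the thread or ram the port, and leave the other things where they are.

Things in the scene. Friction and masses are not known exactly. Their poses are not given: they have to be found in the camera images.
- cell_amber: filter cell to fit: black knurled collar with amber glass on top (two others are alike with green or blue glass). Origin on its axis at the flange's underside, z up, index mark on its +x side. Flange 62 mm across, z 0 to 3 mm; collar to grip 54 mm across, z 3 to 36 mm. About 120 g. Stands upright in a grey cup (68 mm across, 18 mm high), flange 22 mm above the table.
- amber_foot (a point): bottom centre of the amber cell's spigot, 16 mm below the flange's underside. The spigot is 40 mm across; at its lower end it has three steel lugs 120 degrees apart, 6 mm wide, 2.5 mm tall, reaching 25 mm from the axis.
- amber_mark (a point): middle of the white index line on the amber cell's top face, 24 mm from its axis on its +x side, 36 mm above the flange's underside
- cell_green: like the amber cell, but with green glass; leave it in its cup
- cell_blue: like the amber cell, but with blue glass; leave it in its cup
- lightbase: white lit microscope base, fixed, 250 x 270 mm, 54 mm high; origin under its centre, z up. At its centre a black round port boss, 68 mm across, stands 80 mm above the table, its opening 53 mm across.
- port_top (a point): centre of the port's opening at the top of the black boss, axes as the base. Inside is a three-start right-hand thread (clockwise from above screws in) with 1.5 mm of play about the spigot. Set on with the marks lined up, within about 10 degrees, a cell rests on top of the thread, flange's underside 12 mm above this point.
- port_drop (a point): on the port's axis 6 mm above the boss: the flange's underside is here once the cell has dropped. From lined-up marks it drops this 6 mm after 14 to 67 degrees counterclockwise (hidden inside, differs each time); about 11 degrees farther it meets a stop. Turned clockwise before the drop, it jams on a shoulder after 11 to 64 degrees.
- port_home (a point): on the port's axis 3 mm above the boss: the flange's underside when home. From the drop, 78 to 89 degrees clockwise lower the cell to here and to a firm stop. The thread ring is spring mounted: it yields downward 1 mm per 4 N beyond the first 2.4 N, at most 2.5 mm, and twists about 1 degree per 0.1 N m. It bears about 30 N.
- port_mark (a point): middle of the white index line on the top of the port's rim, 30 mm from the port's axis on the base's +x side
- wafer_case: round flat blue-rimmed wafer case, 114 mm across, 10 mm high, bystander
- jar: amber glass jar with white lid, 52 mm across, 60 mm high, bystander
- driver: screwdriver lying on the table, 160 mm long, bystander
- gauge: white ceramic block, 60 x 30 x 20 mm, bystander
- cassette: open orange-brown wafer cassette, 130 x 100 x 100 mm, bystander
Things that resemble listed ones, but are neither listed nor needed, are in the scene too. Leave any yellow look-alike of the cell_amber alone.

How it is judged:
By the outcome, as a careful person would: the job done as asked, in the order asked, and still so for the second after the job is handed in, with the robot touching nothing.
It also fails if it takes over 69 s, if anything falls off the work surface, if the arm or the gripper's body presses on something with over 40 N, if the wrist force passes 120 N, or if a joint passes its speed limit or range.

ROBOT

A 7-joint arm with a two-finger parallel gripper is mounted at the origin on the work surface. World frame = base frame: x ahead of the robot, y to its left, z up, the work surface at z = 0. Lengths are in m, angles in degrees, forces in N, time in s.
With the tool pointing down it reaches from about 0.35 to 0.775 m from the base axis. Payload 3.1 kg.
Tool frame: the origin (TCP) lies on the centre line of the jaws, within the pads' length; the fingertips stand 17 mm ahead of it and the grasp point (between the pads) lies 2 mm behind it (robot.tip_reach is the distance from the TCP to the fingertips, in m); z points along the fingers, y is the line along which they close (so a half turn about z gives the same grasp; the last joint's range is limited). The gripper opens to 85 mm and grips with 20 to 120 N. Pads are 22 mm wide; open, the fingers measure 114 mm over their backs; the gripper's body (76 mm by 85 mm) begins 54 mm behind the grasp point. The pads swing forward as they close: fully open they stand 13 mm farther back than shut.
Start: joints at [-78.192, 17.813, 0.802, 86.603, -0.252, 75.585, -1.558], TCP at [0.135, 0.533, 0.248] pointing down, gripper open.
Joint ranges: [-154.91, 154.91], [-16.99, 109.72], [-72.82, 74.43], [7.12, 147.25], [-82.49, 262.49], [11.32, 116.49], [-174.64, 174.64]. Speed limits (degrees/s): [159.86, 159.86, 180, 180, 180, 180, 180].

INTERFACE

Orientations are given as [roll, pitch, yaw] about the fixed x, y, z axes, in that order (R = Rz(yaw) Ry(pitch) Rx(roll)).
In Python, from station import robot, fingers, vision, workorder, recognise gives the robot as it stands. Calls block until the motion is done:
- robot.move_to(position, orientation): joint-space move of the TCP to a pose.
- robot.line_to(position, orientation=None, velocity=0.15, f_stop=None): straight line of the TCP; orientation=None keeps the orientation; velocity is the mean speed in m/s. With f_stop (N) it stops when the force on the tool has changed by that much, and returns True; else False.
- robot.move_j(angles): joint-space move.
- fingers.gripper_to(opening, force=None): opening from 0.0 (shut) to 1.0 (fully open); force is the grip in N (None keeps the last); returns when the fingers have stopped.
- robot.pause(seconds).
- robot.inverse_kinematics(position, orientation): joint angles nearest the present ones, or None.
- vision.grab_frame(name): name is "side" or "top"; returns the picture (384x512x3 uint8, red, green, blue); there is no depth.
- vision.calibration(name): a dict with "mtx" (3x3 intrinsics, pixels), "k1" (the pictures are not rectified: a ray, as slopes to the right and down, at radius r is drawn at 1 + k1 r^2 times it, then the intrinsics apply), "extrinsics" (4x4, takes a point from world to camera coordinates). Camera axes: x right, y up, looking along -z (the intrinsics and any distortion apply to the point x, -y, -z); pixel columns grow to the right and rows downward; lengths in m; the calibration is good to about 2 mm. A picture is of the moment at which its call begins. calibration takes no time and is no camera call.
A pose or a line that the arm cannot do raises robot.PlanningError and nothing moves.
- workorder.close_job(): hands the job in; it is judged then, once.
Trained networks look in the newest picture that a camera, given by its name, has taken for a name from the list of things; names that differ only in an ending like _2 or _b are one class to them, and where a whole thing is asked for, a point or a joint stands for the part that bears it (a point fixed in the world has none). Each returns a list of dicts, best first, with "p" (0 to 1); they miss things now and then, are a little off and sometimes report something else, mostly with a low value. They report only what shows in the picture. A call takes as long as a camera call. They do not tell look-alikes from the thing itself.
- recognise(label, camera): "rect" ([centre column, centre row, width, height] in pixels, round what is visible of it).
Readings, each from a call of its own:
- robot.current_time_s(): time.
- robot.current_joint_positions(): joint angles.
- robot.current_dq(): joint speeds.
- robot.current_joint_torque(): joint torques, N m.
- robot.current_tool_pos(): TCP position.
- robot.current_eef_rot(): TCP orientation.
- robot.current_contact_force(): force on the tool from outside, world axes, zero at the start.
- robot.current_torque(): the same for the moment, N m.
- robot.current_finger_gap(): opening from 0.0 (shut) to 1.0 (fully open).
- robot.current_gripper_force(): force on a finger pad.
Only numpy, scipy, OpenCV 4.12 (cv2) and the standard library are available. Lean on these libraries where they do the work, as an engineer would, in place of code of your own. Each camera call takes 0.05 s, during which the arm holds its last target. There are 200 camera calls.

## Working session

There is one attempt and no reset: what is moved stays moved. The work goes in short steps, each a Python script; the robot and the scene stay as the last script left them, time stands still between calls to the robot, and variables do not carry over. Pictures are saved under pics/ and viewed, at most 10 in all, crops included, and the job is handed in when it is done.

```bash
mkdir -p pics; ls; cat > h.py <<'E'
import numpy as np, cv2
from station import robot, fingers, vision, workorder, recognise
def snap(c,f=None):
    im=vision.grab_frame(c)
    if f: cv2.imwrite(f,cv2.cvtColor(im,cv2.COLOR_RGB2BGR))
    return im
def ray(c,px):
    k=vision.calibration(c);M=np.array(k["mtx"]);E=np.array(k["extrinsics"])
    d=np.array([(px[0]-M[0,2])/M[0,0],(px[1]-M[1,2])/M[1,1]]);u=d.copy()
    for _ in range(30): u=d/(1+k["k1"]*(u@u))
    R=E[:3,:3];t=E[:3,3]
    return -R.T@t, R.T@np.array([u[0],-u[1],-1.])
def proj(c,p):
    k=vision.calibration(c);M=np.array(k["mtx"]);E=np.array(k["extrinsics"])
    q=E[:3,:3]@np.asarray(p)+E[:3,3];u=np.array([q[0],-q[1]])/-q[2];u=u*(1+k["k1"]*(u@u))
    return M[:2,:2]@u+M[:2,2]
def atz(c,px,z):
    o,d=ray(c,px);return o+d*(z-o[2])/d[2]
def tri(pt,ps):
    A=[];b=[]
    for c,p in (("top",pt),("side",ps)):
        o,d=ray(c,p);d=d/np.linalg.norm(d);P=np.eye(3)-np.outer(d,d);A.append(P);b.append(P@o)
    x=np.linalg.lstsq(np.vstack(A),np.hstack(b),rcond=None)[0]
    return x
E
python3 - <<'E'
from h import *
np.set_printoptions(precision=3,suppress=True)
for c in("top","side"):
    snap(c,f"pics/{c}0.png"); k=vision.calibration(c);print(c,k["mtx"],k["k1"],ray(c,(256,192)))
    for n in("cell_amber","amber_mark","lightbase","port_top","port_mark"):
        print(n,[(np.round(r["rect"],1).tolist(),round(r["p"],2)) for r in recognise(n,c)])
print(robot.current_time_s(),robot.current_eef_rot(),robot.tip_reach)
E
```

```text
pics
top [[431.205   0.    254.546]
 [  0.    431.205 196.511]
 [  0.      0.      1.   ]] -0.03979302560124025 (array([0.234, 0.058, 1.598]), array([ 0.216, -0.009, -0.976]))
cell_amber [([314.4, 188.7, 20.5, 12.0], 0.68), ([277.6, 200.2, 17.4, 14.3], 0.61)]
amber_mark [([314.6, 185.3, 16.1, 12.7], 0.52), ([279.1, 199.9, 14.0, 17.4], 0.51)]
lightbase [([216.5, 185.9, 80.3, 79.7], 0.65), ([302.8, 222.8, 14.3, 23.4], 0.41), ([345.9, 253.8, 16.4, 11.5], 0.15)]
port_top [([214.1, 184.3, 83.7, 77.5], 0.74), ([315.9, 187.7, 17.9, 14.8], 0.44)]
port_mark [([215.1, 185.8, 75.9, 74.8], 0.69), ([302.2, 222.8, 18.6, 21.2], 0.62)]
side [[389.122   0.    260.938]
 [  0.    389.122 193.244]
 [  0.      0.      1.   ]] 0.026984575545415262 (array([-0.205, -0.753,  0.775]), array([ 0.567,  0.616, -0.546]))
cell_amber [([277.6, 208.4, 18.7, 21.5], 0.86), ([319.8, 220.9, 17.2, 21.7], 0.65)]
amber_mark [([278.0, 209.7, 25.0, 18.3], 0.84), ([319.5, 223.2, 18.7, 23.8], 0.58)]
lightbase [([245.7, 176.8, 97.6, 55.8], 0.59)]
port_top [([244.8, 179.6, 93.0, 57.7], 0.76)]
port_mark [([244.4, 178.4, 94.6, 56.7], 0.97)]
0.6 [179.992   0.    165.808] 0.017
```

View pics/top0.png

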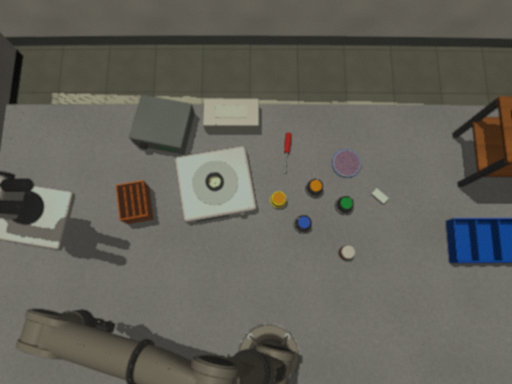

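View pics/side0.png

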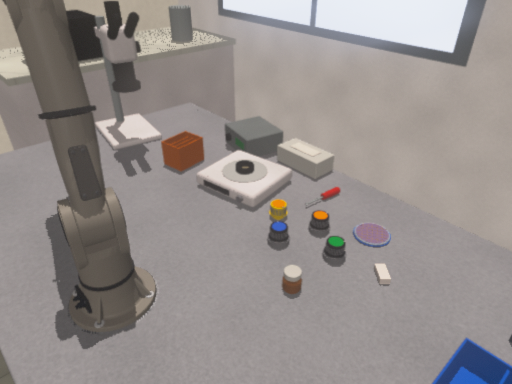

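Amber-like candidates in the top view are the yellow look-alike at (279,200), whose whole collar is yellow, and the black-collared amber cell at (316,187). In the side view they are at (278,209) and (320,220). The jar is at (348,253). I choose (316,187) and will check it, along with the marks, in one close mosaic.

```bash
python3 - <<'E'
from h import *
ims={c:np.mean([snap(c).astype(float) for _ in range(6)],0) for c in("top","side")}
np.savez("ims.npz",**ims)
def crop(c,x,y,w,h,s):
    return cv2.resize(np.clip(ims[c][y:y+h,x:x+w],0,255).astype(np.uint8),(w*s,h*s),interpolation=cv2.INTER_CUBIC)
a=crop("top",303,174,26,26,15);b=crop("top",201,168,26,26,15)
c=crop("side",307,206,26,13*2-6,15);d=crop("side",232,158,26,20,15)
m=np.vstack([np.hstack([a,b]),np.hstack([c,d])]);m=cv2.resize(m,None,fx=.86,fy=.86)
print(m.shape);cv2.imwrite("pics/mos1.png",m[:,:,::-1])
E
```

```text
(593, 671, 3)
```

View pics/mos1.png

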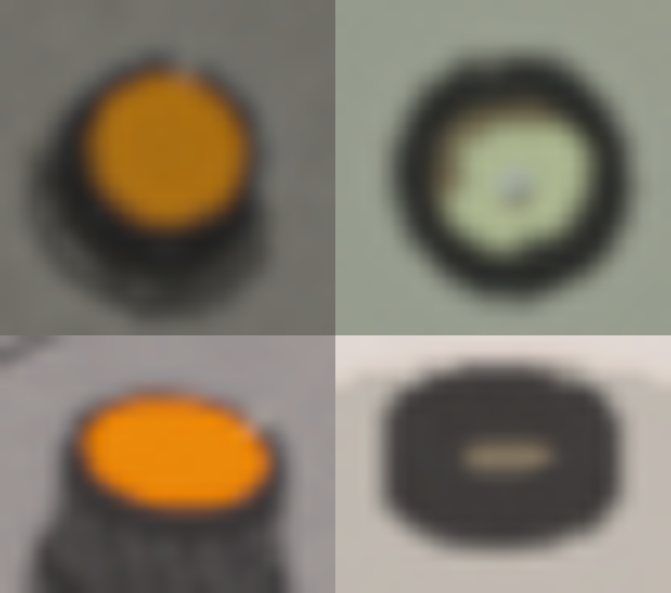

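The mosaic confirms it: black knurled collar with amber glass. The amber cell's white mark shows at about top (317.3,179.6), and the port mark faintly at about top (213,173). Next I fit the poses numerically from the saved frames.

```bash
cat > fit.py <<'E'
from h import *
from scipy.ndimage import map_coordinates
from scipy.optimize import minimize
np.set_printoptions(precision=4,suppress=True)
def circ(c,p,r,z,n=60):
    return np.array([proj(c,[p[0]+r*np.cos(a),p[1]+r*np.sin(a),z]) for a in np.linspace(0,2*np.pi,n,endpoint=False)])
def hullmask(c,polys,box,s=8):
    x,y,w,h=box; pts=(np.vstack(polys)-[x-.5,y-.5])*s-.5
    m=np.zeros((h*s,w*s),np.uint8);cv2.fillConvexPoly(m,cv2.convexHull(np.round(pts*16).astype(np.int32)),1,shift=4)
    return cv2.resize(m.astype(np.float32),(w,h),interpolation=cv2.INTER_AREA)
def ring(im,c,p,z,rs,ch=None):
    g=im.mean(2) if ch is None else im[:,:,ch];A=np.radians(np.arange(0,360,3));o=[]
    for a in A:
        q=np.array([proj(c,[p[0]+r*np.cos(a),p[1]+r*np.sin(a),z]) for r in rs])
        o.append(map_coordinates(g,[q[:,1],q[:,0]],order=1).mean())
    return np.degrees(A),np.array(o)
E
python3 - <<'E'
from fit import *
ims=np.load("ims.npz");cen={}
for c,b in(("top",(303,174,26,26)),("side",(307,206,26,26))):
    x,y,w,h=b;im=ims[c][y:y+h,x:x+w];s=np.clip((im[:,:,0]-im[:,:,2])-30,0,60);
    n,l,st,ct=cv2.connectedComponentsWithStats((s>20).astype(np.uint8));k=1+st[1:,4].argmax()
    s=s*cv2.dilate((l==k).astype(np.uint8),np.ones((3,3)));Y,X=np.mgrid[:h,:w]
    cen[c]=np.array([(s*X).sum()/s.sum()+x,(s*Y).sum()/s.sum()+y]);print(c,cen[c],"area",s.sum()/60)
P=tri(cen["top"],cen["side"]);print("amber glass",P,[proj(c,P)-cen[c] for c in cen])
for c in cen: print(c,"at z .058",atz(c,cen[c],.058))
for c in("top","side"):
    A,o=ring(ims[c],c,atz(c,cen[c],.058),.058,np.linspace(.0225,.0265,5),2);i=np.argsort(-o)[:6];print("mark",c,A[i],o[i],np.median(o))
res={}
def cost(p,cs,z):
    e=0
    for c,b in(("top",(198,166,34,34)),("side",(228,152,34,34))):
        if c not in cs: continue
        x,y,w,h=b;g=ims[c][y:y+h,x:x+w].mean(2);
        m=hullmask(c,[circ(c,p,.034,z),circ(c,p,.034,.054)],b)
        if c=="top": m=m-hullmask(c,[circ(c,p,.0265,z)],b)
        v=cv2.dilate((m>0).astype(np.uint8),np.ones((5,5)))>0
        if c=="top":v&=hullmask(c,[circ(c,p,.022,z)],b)==0
        m=cv2.GaussianBlur(m,(0,0),.7);B=np.c_[m[v],np.ones(v.sum())];e+=np.linalg.lstsq(B,g[v],rcond=None)[1][0]/v.sum()
    return e
p0=atz("top",(214,182),.08)[:2]
for cs in(["top"],["side"],["top","side"]):
    r=minimize(cost,p0,args=(cs,.08),method="Nelder-Mead",options=dict(initial_simplex=[p0,p0+[.008,0],p0+[0,.008]],xatol=1e-4,fatol=1e-3));print("port",cs,r.x,r.fun);res[cs[-1]+str(len(cs))]=r.x
r=minimize(lambda q:cost(q[:2],["top","side"],q[2]),[*r.x,.08],method="Nelder-Mead",options=dict(initial_simplex=[[*r.x,.08],[*r.x,.09],[*(r.x+[.006,0]),.08],[*(r.x+[0,.006]),.08]],xatol=1e-4,fatol=1e-3));print("port xyz",r.x,r.fun)
for c,k in(("top","top1"),("side","side1")):
    A,o=ring(ims[c],c,res[k],.08,np.linspace(.0275,.0325,5));i=np.argsort(-o)[:10];print("pmark",c,A[i],o[i],np.median(o))
g=ims["top"].min(2).astype(np.uint8)[130:235,160:270]
for t in (140,160,180):
    m=(g>t).astype(np.uint8);cs,_=cv2.findContours(m,0,1);k=max(cs,key=cv2.contourArea).reshape(-1,2)+[160,130]
    w=np.array([atz("top",q,.054)[:2] for q in k]).astype(np.float32);print("base",t,cv2.minAreaRect(w*1000))
E
```

```text
top [315.5044 185.1965] area 117.61388888888888
side [320.1144 214.6941] area 109.29166666666669
amber glass [ 0.5996 -0.1746  0.0597] [array([-0.1546,  0.1733]), array([ 0.2704, -0.0575])]
top at z .058 [ 0.6006 -0.1755  0.058 ]
side at z .058 [ 0.6006 -0.1729  0.058 ]
mark top [345. 348. 342. 351. 339. 354.] [82.7234 80.6861 80.0741 77.3321 76.5357 73.5575] 44.14214347252134
mark side [348. 351. 345. 354. 342. 357.] [113.0333 112.9159 110.5348 108.6111 105.9669 101.8642] 80.69070019578575Traceback (most recent call last):
  File "<stdin>", line 26, in <module>
    res = _minimize_neldermead(fun, x0, args, callback, bounds=bounds,
                               **options)
    fxr = func(xr)
    fx = function(np.copy(x), *(wrapper_args + args))
  File "<stdin>", line 18, in cost
  File "fit.py", line 6, in circ
    return np.array([proj(c,[p[0]+r*np.cos(a),p[1]+r*np.sin(a),z]) for a in np.linspace(0,2*np.pi,n,endpoint=False)])
                     ~~~~^^^^^^^^^^^^^^^^^^^^^^^^^^^^^^^^^^^^^^^^^
  File "h.py", line 14, in proj
    k=vision.calibration(c);M=np.array(k["mtx"]);E=np.array(k["extrinsics"])
ValueError: time passes only in moves, steps and waits
```

```bash
sed -i 's/^def snap/import functools\ncal=functools.lru_cache(None)(vision.calibration)\ndef snap/; s/k=vision.calibration(c)/k=cal(c)/' h.py
cat > port.py <<'E'
from fit import *
ims=np.load("ims.npz")
res={}
def cost(p,cs,z):
    e=0
    for c,b in(("top",(198,166,34,34)),("side",(228,152,34,34))):
        if c not in cs: continue
        x,y,w,h=b;g=ims[c][y:y+h,x:x+w].mean(2);
        m=hullmask(c,[circ(c,p,.034,z),circ(c,p,.034,.054)],b)
        if c=="top": m=m-hullmask(c,[circ(c,p,.0265,z)],b)
        m=cv2.GaussianBlur(m,(0,0),.7);v=np.ones(m.shape,bool)
        if c=="side": v[22:]=0
        B=np.c_[m[v],np.ones(v.sum())];e+=np.linalg.lstsq(B,g[v],rcond=None)[1][0]/v.sum()
    return e
p0=atz("top",(214,182),.08)[:2]
for cs in(["top"],["side"],["top","side"]):
    r=minimize(cost,p0,args=(cs,.08),method="Nelder-Mead",options=dict(initial_simplex=[p0,p0+[.008,0],p0+[0,.008]],xatol=1e-4,fatol=1e-3));print("port",cs,r.x,r.fun);res[cs[-1]+str(len(cs))]=r.x
r=minimize(lambda q:cost(q[:2],["top","side"],q[2]),[*r.x,.08],method="Nelder-Mead",options=dict(initial_simplex=[[*r.x,.08],[*r.x,.09],[*(r.x+[.006,0]),.08],[*(r.x+[0,.006]),.08]],xatol=1e-4,fatol=1e-3));print("port xyz",r.x,r.fun)
for c,k in(("top","top1"),("side","side1")):
    A,o=ring(ims[c],c,res[k],.08,np.linspace(.0275,.0325,5));i=np.argsort(-o)[:10];print("pmark",c,A[i],o[i],np.median(o))
g=ims["top"].min(2).astype(np.uint8)[130:235,160:270]
for t in (130,150,170):
    m=(g>t).astype(np.uint8);cs,_=cv2.findContours(m,0,1);k=max(cs,key=cv2.contourArea).reshape(-1,2)+[160,130]
    w=np.array([atz("top",q,.054)[:2] for q in k]).astype(np.float32);print("base",t,cv2.minAreaRect(w*1000))
E
python3 port.py
```

```text
port ['top'] [0.6122 0.1957] 366.9386436944211
port ['side'] [0.6117 0.1975] 885.1037741274299
port ['top', 'side'] [0.6114 0.1965] 1266.3204971679029
port xyz [0.6117 0.1968 0.0793] 1259.7747031262068
pmark top [ 9. 12.  6. 15.  3. 18.  0. 72. 75. 69.] [85.3329 84.2685 84.0092 82.4186 80.9515 78.5479 77.894  77.6157 77.1855
 77.0582] 68.69927304764565
pmark side [12.  9. 15.  6. 18.  3. 21. 48. 24. 51.] [114.8106 114.0005 113.521  112.2565 110.4352 109.4724 107.3485 106.1732
 106.0976 105.9855] 86.99992293251856
base 130 ((612.7512817382812, 196.9915313720703), (239.90487670898438, 260.829833984375), 10.165728569030762)
base 150 ((612.7947387695312, 196.87867736816406), (232.32366943359375, 253.9908905029297), 10.171972274780273)Traceback (most recent call last):
  File "port.py", line 23, in <module>
    m=(g>t).astype(np.uint8);cs,_=cv2.findContours(m,0,1);k=max(cs,key=cv2.contourArea).reshape(-1,2)+[160,130]
                                                            ~~~^^^^^^^^^^^^^^^^^^^^^^^^
ValueError: max() iterable argument is empty
```

```bash
python3 - <<'E'
from h import *
ik=lambda p,y:robot.inverse_kinematics(p,[180,0,y])
for nm,p in(("cell",[.6,-.1745,.046]),("port",[.612,.1966,.107]),("port hi",[.612,.1966,.2])):
    print(nm)
    for y in range(-180,180,30):
        q=ik(p,y);print(y,None if q is None else np.round(q,0).tolist())
print(robot.current_time_s())
E
```

```text
cell
-180 [-10.0, 41.0, 39.0, 89.0, -29.0, 60.0, 126.0]
-150 [-10.0, 41.0, 38.0, 89.0, -28.0, 59.0, 156.0]
-120 [51.0, 53.0, -62.0, 87.0, 48.0, 70.0, 131.0]
-90 [-23.0, 53.0, 64.0, 90.0, -50.0, 70.0, -129.0]
-60 [-23.0, 53.0, 64.0, 90.0, -50.0, 70.0, -99.0]
-30 [-23.0, 53.0, 64.0, 90.0, -50.0, 70.0, -69.0]
0 [-22.0, 52.0, 63.0, 90.0, -49.0, 69.0, -40.0]
30 [-22.0, 51.0, 62.0, 90.0, -48.0, 69.0, -10.0]
60 [-22.0, 51.0, 61.0, 90.0, -47.0, 68.0, 19.0]
90 [-21.0, 50.0, 60.0, 90.0, -46.0, 68.0, 49.0]
120 [-21.0, 50.0, 60.0, 90.0, -46.0, 68.0, 79.0]
150 [-16.0, 45.0, 49.0, 90.0, -37.0, 63.0, 102.0]
port
-180 [-33.0, 36.0, 21.0, 82.0, -13.0, 64.0, 81.0]
-150 [-28.0, 35.0, 13.0, 82.0, -8.0, 64.0, 107.0]
-120 [-25.0, 35.0, 9.0, 82.0, -6.0, 64.0, 135.0]
-90 [-21.0, 34.0, 3.0, 82.0, -2.0, 64.0, 162.0]
-60 [-55.0, 49.0, 64.0, 83.0, -45.0, 75.0, -138.0]
-30 [-55.0, 49.0, 64.0, 83.0, -45.0, 75.0, -108.0]
0 [-43.0, 39.0, 38.0, 83.0, -25.0, 67.0, -91.0]
30 [-43.0, 39.0, 39.0, 83.0, -26.0, 67.0, -61.0]
60 [-45.0, 40.0, 43.0, 83.0, -28.0, 68.0, -29.0]
90 [-43.0, 39.0, 37.0, 83.0, -24.0, 67.0, -1.0]
120 [-39.0, 37.0, 32.0, 83.0, -20.0, 66.0, 26.0]
150 [-36.0, 36.0, 26.0, 83.0, -17.0, 65.0, 53.0]
port hi
-180 [-33.0, 31.0, 22.0, 76.0, -12.0, 75.0, 79.0]
-150 [-29.0, 31.0, 16.0, 75.0, -8.0, 75.0, 107.0]
-120 [-27.0, 31.0, 12.0, 75.0, -6.0, 75.0, 135.0]
-90 [-23.0, 30.0, 6.0, 75.0, -3.0, 75.0, 163.0]
-60 [-54.0, 43.0, 64.0, 77.0, -38.0, 83.0, -142.0]
-30 [-54.0, 43.0, 64.0, 77.0, -38.0, 83.0, -112.0]
0 [-43.0, 34.0, 40.0, 76.0, -22.0, 77.0, -94.0]
30 [-43.0, 34.0, 39.0, 76.0, -21.0, 77.0, -64.0]
60 [-44.0, 35.0, 42.0, 76.0, -23.0, 77.0, -33.0]
90 [-41.0, 34.0, 36.0, 76.0, -19.0, 77.0, -5.0]
120 [-38.0, 32.0, 30.0, 76.0, -16.0, 76.0, 22.0]
150 [-34.0, 32.0, 24.0, 76.0, -13.0, 75.0, 50.0]
1.2
```

```bash
python3 - <<'E'
from h import *
np.set_printoptions(precision=4,suppress=True)
T=robot.current_time_s
x,y=.600,-.1745
st=lambda s:print(s,round(T(),2),robot.current_tool_pos(),robot.current_contact_force(),robot.current_torque(),round(robot.current_finger_gap(),4))
robot.move_to([x,y,.20],[180,0,150]);st("above")
robot.line_to([x,y,.07],velocity=.2)
st("70"); print(robot.line_to([x,y,.046],velocity=.08,f_stop=5));st("down")
fingers.gripper_to(0.0,force=20);st("sq1"); print(robot.current_gripper_force())
fingers.gripper_to(1.0);st("open")
robot.line_to([x,y,.09],velocity=.15)
robot.line_to([x,y,.09],[180,0,60]);st("turned")
print(np.round(robot.current_joint_positions(),1))
E
```

```text
above 4.17 [ 0.6005 -0.1731  0.1998] [ 0.2075  0.8449 -0.0335] [-0.0205 -0.0169 -0.0069] 0.9976
70 4.97 [ 0.6008 -0.1751  0.0712] [-0.1533  0.7005  0.3858] [-0.018  -0.0109 -0.0664] 0.9965
False
down 5.42 [ 0.5996 -0.1743  0.0454] [-0.5013 -0.9264  0.2301] [-0.015  -0.0208 -0.0101] 1.0017
sq1 5.83 [ 0.6004 -0.1748  0.0466] [-0.2389  0.0461  1.7462] [ 0.0418 -0.0422  0.0045] 0.6221
21.385936439037323
open 6.25 [ 0.5999 -0.1745  0.0459] [0.7392 0.6151 0.3026] [-0.0442  0.0298  0.0195] 1.003
turned 8.41 [ 0.5999 -0.1744  0.0897] [ 2.0809 -0.2823  0.4756] [-0.0413 -0.0274  0.0035] 0.9998
[-24.9  53.1  71.3  87.8 -51.1  76.5  21.8]
```

```bash
python3 - <<'E'
from h import *
np.set_printoptions(precision=4,suppress=True)
T=robot.current_time_s
x,y=.600,-.1745
st=lambda s:print(s,round(T(),2),robot.current_tool_pos(),robot.current_contact_force(),robot.current_torque(),round(robot.current_finger_gap(),4))
print(robot.line_to([x,y,.046],velocity=.1,f_stop=5))
fingers.gripper_to(0.0,force=60);st("grip")
robot.line_to([x,y,.20],velocity=.15);st("lift")
robot.move_to([.612,.1966,.20],[180,0,83.2]);st("over port")
robot.line_to([.612,.1966,.145],velocity=.15);robot.pause(.2);st("145")
print(np.round(robot.current_joint_positions(),1),robot.current_eef_rot())
F=np.mean([robot.current_contact_force() for _ in range(10)],0);print(F)
im=np.mean([snap("side").astype(float) for _ in range(3)],0);t=np.mean([snap("top").astype(float) for _ in range(3)],0);np.savez("ims2.npz",side=im,top=t)
r=lambda im,x,y:cv2.resize(im[y:y+50,x:x+50].astype(np.uint8),(400,400),interpolation=cv2.INTER_CUBIC)
cv2.imwrite("pics/hold.png",np.hstack([r(im,220,130),r(t,190,157)])[:,:,::-1]);print(T())
E
```

```text
False
grip 9.4 [ 0.6007 -0.175   0.0472] [0.4992 0.5701 3.0856] [0.0405 0.0068 0.0161] 0.6144
lift 10.57 [ 0.5995 -0.1739  0.1986] [-0.2864  0.2942 -1.5224] [0.023  0.0133 0.0086] 0.6142
over port 11.97 [0.6124 0.1936 0.2003] [ 0.1759  0.1519 -0.2765] [-0.0221 -0.028  -0.0056] 0.6147
145 12.68 [0.6129 0.1963 0.1465] [-0.7313  0.4603 -1.3215] [-0.0091  0.0617 -0.0671] 0.6121
[-54.9  46.4  64.5  80.8 -41.9  78.5   3.7] [179.8593  -0.0339  83.1894]
[-0.7313  0.4603 -1.3215]
12.9833
```

View pics/hold.png

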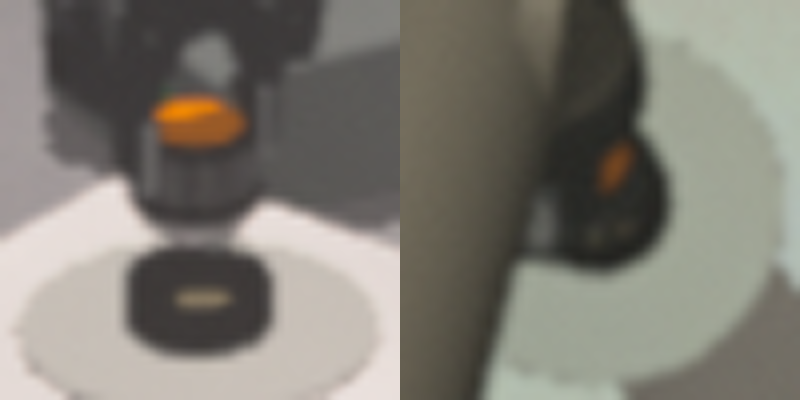

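The left half (side view) shows the cell upright in the jaws at (198,160), centred over the boss at (199,300), and the top view agrees. Next I descend gently.

```bash
cat > m.py <<'E'
from h import *
np.set_printoptions(precision=4,suppress=True)
T=robot.current_time_s
def rd(n=4):
    a=[]
    for _ in range(n):
        a.append(np.r_[robot.current_contact_force(),robot.current_torque(),robot.current_tool_pos()]);robot.pause(.02)
    return np.mean(a,0)
def st(s,n=4):
    v=rd(n);print(s,round(T(),2),"F",v[:3].round(2),"M",v[3:6].round(3),"p",(v[6:]*1e3).round(2),"yaw",round(robot.current_eef_rot()[2],1));return v
E
python3 - <<'E'
from m import *
x,y=.612,.1966
st("free",8)
s=robot.line_to([x,y,.124],velocity=.05,f_stop=5);st(s)
if not s:
    s=robot.line_to([x,y,.1125],velocity=.015,f_stop=3);st(s,8)
E
```

```text
free 13.12 F [-0.02 -0.01 -1.14] M [ 0.004  0.012 -0.001] p [612.04 196.67 145.15] yaw 83.2
False 13.75 F [ 0.24  0.13 -0.95] M [-0.016  0.007  0.01 ] p [611.99 196.53 123.85] yaw 83.2
True 14.44 F [-0.16  0.24  4.63] M [-0.001  0.002  0.015] p [612.05 196.63 116.2 ] yaw 83.2
```

```bash
python3 - <<'E'
from m import *
x,y,z=.612,.1966,.1158
a=0;yaw0=83.2
while a<80:
    a+=4;robot.line_to([x,y,z],[180,0,yaw0+a],velocity=.03)
    v=st(a,3)
    if abs(v[5])>.5 or np.hypot(v[0],v[1])>8 or v[2]>12: print("ABORT");break
    if v[2]<.8:
        print("gap?");s=robot.line_to([x,y,z-.003],velocity=.03,f_stop=3);v=st(("probe",s),4)
        if not s: break
        z=v[8]-.0003
E
```

```text
4 14.74 F [ 0.34 -0.02  4.84] M [ 0.028 -0.036  0.019] p [612.37 196.63 116.19] yaw 87.1
8 15.04 F [0.12 0.27 5.27] M [ 0.049 -0.071 -0.046] p [612.31 196.61 116.1 ] yaw 91.1
12 15.34 F [ 0.06 -0.07  5.19] M [ 0.045 -0.032 -0.017] p [612.25 196.59 116.05] yaw 95.1
16 15.64 F [0.16 0.54 5.5 ] M [ 0.024 -0.038 -0.03 ] p [612.22 196.62 116.06] yaw 99.1
20 15.94 F [ 0.32 -0.12  5.13] M [ 0.054 -0.022 -0.015] p [612.2  196.61 116.05] yaw 103.1
24 16.24 F [-0.64  0.32  5.45] M [ 0.043 -0.011 -0.008] p [612.19 196.62 116.06] yaw 107.1
28 16.54 F [-0.21  0.17  5.46] M [ 0.028 -0.027 -0.049] p [612.18 196.63 116.04] yaw 111.1
32 16.84 F [-0.04  0.16  5.2 ] M [ 0.009  0.016 -0.027] p [612.14 196.65 116.02] yaw 115.1
36 17.14 F [-0.11 -0.12  5.42] M [-0.006  0.019 -0.005] p [612.09 196.65 115.97] yaw 119.1
40 17.44 F [0.28 0.2  4.62] M [ 0.003 -0.011 -0.006] p [611.97 196.71 115.72] yaw 123.1
44 17.74 F [1.41 0.13 0.02] M [ 0.107 -0.4    0.04 ] p [611.9  196.83 114.9 ] yaw 127.1
gap?
('probe', False) 18.06 F [ 1.85  0.39 -2.09] M [ 0.128 -0.421  0.003] p [611.73 196.67 111.93] yaw 127.2
```

```bash
python3 - <<'E'
from m import *
x,y=.612,.1966
robot.line_to([x,y,.1125],[180,0,83.2+47],velocity=.03);st("47")
s=robot.line_to([x,y,.1095],velocity=.02,f_stop=4);st(s,6)
E
```

```text
47 18.38 F [ 1.11  0.29 -1.47] M [ 0.092 -0.293 -0.013] p [611.79 196.5  112.29] yaw 130.1
True 18.7 F [-0.4  -0.19  4.9 ] M [0.001 0.152 0.006] p [612.02 196.42 110.13] yaw 130.2
```

```bash
python3 - <<'E'
from m import *
x,y,z=.612,.1966,.1100
a=47
while a>-52:
    d=4 if a>-28 else 2
    a-=d;z-=.003/84*d
    robot.line_to([x,y,z],[180,0,83.2+a],velocity=.03)
    v=st(a,3)
    if np.hypot(v[0],v[1])>10 or abs(v[2])>14: print("ABORT");break
    if abs(v[5])>.35: print("STOP?");break
    z+=np.clip((v[2]-2.5)*.0001,-.0003,.0004)
print(z)
E
```

```text
43 19.0 F [-0.04 -0.09  4.43] M [-0.032  0.028 -0.017] p [612.23 196.43 110.35] yaw 126.3
39 19.3 F [ 0.45 -0.76  4.91] M [-0.066  0.025 -0.006] p [612.28 196.47 110.21] yaw 122.3
35 19.6 F [ 0.09 -0.42  4.99] M [-0.104 -0.03   0.016] p [612.21 196.51 110.17] yaw 118.3
31 19.9 F [ 0.05 -0.59  4.81] M [-0.092 -0.046 -0.006] p [612.09 196.56 110.15] yaw 114.3
27 20.2 F [ 0.42 -0.61  4.37] M [-0.042 -0.018 -0.026] p [611.94 196.62 110.13] yaw 110.3
23 20.5 F [-0.19  0.05  4.08] M [-0.052 -0.024  0.015] p [611.82 196.63 110.06] yaw 106.3
19 20.8 F [ 0.11 -0.21  3.08] M [-0.037  0.009 -0.007] p [611.86 196.58 110.06] yaw 102.3
15 21.1 F [-0.11 -0.3   3.33] M [-0.057  0.016 -0.015] p [611.85 196.59 109.99] yaw 98.3
11 21.4 F [-0.23 -0.44  2.49] M [-0.007  0.063 -0.017] p [611.81 196.68 109.92] yaw 94.3
7 21.7 F [-0.39  0.19  2.31] M [ 0.021  0.117 -0.002] p [611.81 196.7  109.83] yaw 90.3
3 22.0 F [-0.64  0.08  1.91] M [ 0.03   0.142 -0.002] p [611.87 196.65 109.69] yaw 86.3
-1 22.3 F [-0.31 -0.17  2.55] M [ 0.042  0.125 -0.004] p [611.94 196.63 109.55] yaw 82.3
-5 22.6 F [-0.25 -0.72  1.8
[... 550 characters left out ...]
0.132  0.016] p [612.   196.62 108.3 ] yaw 54.3
-31 24.7 F [-0.57 -0.05  1.92] M [0.02  0.159 0.012] p [612.01 196.62 108.15] yaw 52.3
-33 25.0 F [-0.41  0.3   1.99] M [ 0.013  0.119 -0.052] p [612.05 196.59 108.02] yaw 50.3
-35 25.3 F [-0.73  0.28  1.67] M [-0.009  0.104  0.045] p [612.11 196.57 107.92] yaw 48.3
-37 25.6 F [-0.24  0.37  2.7 ] M [-0.04  -0.035  0.106] p [612.25 196.57 107.85] yaw 46.3
-39 25.9 F [ 1.19 -0.49  2.71] M [-0.013 -0.147  0.201] p [612.32 196.62 107.81] yaw 44.3
-41 26.2 F [ 1.27 -0.28  2.74] M [-0.08  -0.31   0.326] p [612.39 196.6  107.77] yaw 42.3
-43 26.5 F [ 2.42 -0.09  3.23] M [-0.111 -0.504  0.506] p [612.44 196.59 107.74] yaw 40.3
STOP?
0.10753972360040928
```

```bash
python3 - <<'E'
from m import *
x,y=.612,.1966
robot.line_to([x,y,.1075],[180,0,83.2-38.5],velocity=.03);v=st("relax",6)
fingers.gripper_to(0.75);st("part");fingers.gripper_to(1.0);st("open")
robot.line_to([x,y,.20],velocity=.12)
robot.move_to([.45,-.02,.30],[180,0,60]);st("clear")
ims={c:np.mean([snap(c).astype(float) for _ in range(4)],0) for c in("top","side")};np.savez("ims3.npz",**ims)
r=lambda im,x,y:cv2.resize(im[y:y+40,x:x+40].astype(np.uint8),(400,400),interpolation=cv2.INTER_CUBIC)
cv2.imwrite("pics/end.png",np.hstack([r(ims["side"],225,145),r(ims["top"],195,162)])[:,:,::-1])
cv2.imwrite("pics/endtop.png",ims["top"].astype(np.uint8)[:,:,::-1])
E
```

```text
relax 26.85 F [ 2.5  -0.27  3.  ] M [-0.057 -0.581  0.193] p [612.32 196.52 107.7 ] yaw 44.6
part 27.19 F [ 0.02 -0.27 -0.16] M [ 0.011 -0.028 -0.016] p [610.82 196.77 106.46] yaw 44.7
open 27.61 F [ 0.66  0.06 -0.18] M [0.001 0.033 0.011] p [611.96 196.58 107.5 ] yaw 44.7
clear 29.7 F [-0.14  0.66 -0.39] M [ 0.02 -0.02  0.  ] p [450.59 -18.36 299.8 ] yaw 60.1
```

View pics/end.png

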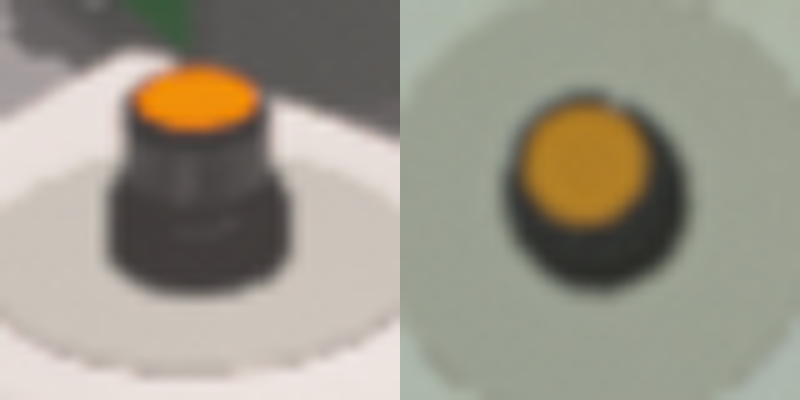

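View pics/endtop.png

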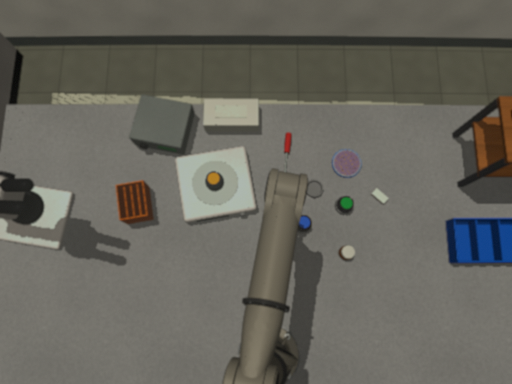

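```bash
python3 - <<'E'
from fit import *
def cen(ims,boxes):
    o={}
    for c,b in boxes.items():
        x,y,w,h=b;im=ims[c][y:y+h,x:x+w];s=np.clip((im[:,:,0]-im[:,:,2])-30,0,60)
        n,l,st,ct=cv2.connectedComponentsWithStats((s>20).astype(np.uint8));k=1+st[1:,4].argmax()
        s=s*cv2.dilate((l==k).astype(np.uint8),np.ones((3,3)));Y,X=np.mgrid[:h,:w]
        o[c]=np.array([(s*X).sum()/s.sum()+x,(s*Y).sum()/s.sum()+y])
    return o
i3=np.load("ims3.npz");o=cen(i3,{"top":(202,166,26,26),"side":(232,146,26,18)})
P=tri(o["top"],o["side"]);print(P,[proj(c,P)-o[c] for c in o])
for c in o:
    p=atz(c,o[c],.119);A,v=ring(i3[c],c,p,.119,np.linspace(.0225,.0265,5),2);i=np.argsort(-v)[:6];print(c,p,A[i],v[i].round(0))
E
```

```text
[0.6107 0.1956 0.1215] [array([-0.0895,  0.1239]), array([ 0.1472, -0.0267])]
top [0.6118 0.1955 0.119 ] [336. 339. 333. 342. 330. 345.] [103. 102. 101.  97.  97.  93.]
side [0.6133 0.1994 0.119 ] [114. 111. 108. 105. 117. 102.] [151. 151. 150. 148. 148. 148.]
```

The picture shows the cell seated flat on the boss, with its mark at about -25°, which matches the stop. The arm has clearance and the other things look unmoved. I'll do a light re-grip to confirm the stop and relieve the residual twist.

```bash
python3 - <<'E'
from m import *
x,y=.612,.1966;Y=83.2-36
robot.move_to([x,y,.20],[180,0,Y])
robot.line_to([x,y,.145],velocity=.15)
print(robot.line_to([x,y,.1079],velocity=.07,f_stop=5));st("down",3)
fingers.gripper_to(0.0,force=30);v=st("grip",5);a=0;z=.1079
while a>-12:
    a-=2;robot.line_to([x,y,z],[180,0,Y+a],velocity=.03);v=st(a,4)
    if v[5]>.25 or np.hypot(v[0],v[1])>6 or abs(v[2])>9: break
E
```

```text
False
down 32.46 F [-0.53  0.2  -0.04] M [ 0.016  0.006 -0.025] p [612.15 196.49 107.93] yaw 47.2
grip 32.93 F [ 0.28 -0.4   2.05] M [-0.013  0.028  0.025] p [612.35 196.55 108.49] yaw 47.2
-2 33.25 F [0.64 0.13 2.67] M [-0.047 -0.123  0.087] p [612.44 196.53 108.27] yaw 45.2
-4 33.57 F [ 1.54 -0.4   2.83] M [-0.078 -0.275  0.212] p [612.46 196.52 108.19] yaw 43.3
-6 33.88 F [ 1.68 -0.51  2.93] M [-0.123 -0.46   0.318] p [612.47 196.52 108.15] yaw 41.3
```

```bash
python3 - <<'E'
from m import *
x,y=.612,.1966
robot.line_to([x,y,.1079],[180,0,83.2-37.5],velocity=.03);st("relax",4)
fingers.gripper_to(1.0);st("open")
robot.line_to([x,y,.22],velocity=.12)
robot.move_to([.45,-.02,.30],[180,0,60]);robot.pause(.3);st("clear")
im=snap("top");print([ (np.round(r["rect"],1),round(r["p"],2)) for r in recognise("cell_amber","top")])
from fit import *
p=atz("top",(213.8,179.5),.119);A,v=ring(im.astype(float),"top",[.6118,.1955],.119,np.linspace(.0225,.0265,5),2);print(A[np.argsort(-v)[:4]])
print(workorder.close_job(),T())
E
```

```text
relax 34.2 F [ 2.28 -0.66  2.83] M [-0.106 -0.523  0.068] p [612.3  196.47 108.11] yaw 45.6
open 34.69 F [-0.05  0.03  0.13] M [ 0.019 -0.016 -0.014] p [611.49 196.72 107.42] yaw 45.7
clear 37.23 F [-0.16 -0.47  0.05] M [-0.01   0.005  0.01 ] p [450.32 -19.56 299.8 ] yaw 60.0
[(array([212.4, 181.8,  21.7,  15.9]), 0.57)]
[336. 333. 339. 330.]
the job is handed in; nothing more can be done
the job is handed in; nothing more can be done
```

The amber cell is screwed home in the lit base's port, against its stop. It dropped after about 42° counterclockwise, then turned about 80° clockwise, and I released it and handed the job in at about 37 s with the arm clear.

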